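# Keep the mug warm: nudge it onto the ring and click the dial to its long mark

## Task

Keep the drink warm: with the fingertips, push the mug along the glass of the warming plate until its whole foot stands inside the printed ring. Then lay a fingertip on the knurled dial and turn it clockwise until it clicks in with its pointer line at the long mark. Do not grip, lift or tip anything, and leave the other things where they are.

Things in the scene. Friction and masses are not known exactly. Their poses are not given: they have to be found in the camera images.
- plate: electric warming plate, fixed, flat steel box 240 deep (x) x 420 wide (y) x 45 mm high, turned up to about 10 degrees; origin: centre of its underside, on the worktop; z up. Flat top: black glass (y -0.087 to 0.203) with a flush printed ring; right of it a steel panel with the dial
- ring (a point): centre of the printed light ring on the glass, at plate (0, 0.05, 0.045); inner radius 60 mm, outer 64 mm; flush
- mug_foot (a point): centre of the mug's round foot, axes of the mug: z up, handle along -y. Mug: cylinder of 39 mm radius, 92 mm high, 0.15 to 0.3 kg. Handle reaches 73 mm from the axis, 32 mm wide; at the start it points to the ring, the front or the back, never to the plate's left (+y). Slides with 1 to 3 N, does not tip if pushed below 45 mm above its foot
- mug: the blue and white mug as a body; mug_foot lies 16.5 mm along +y of the mug's frame from this origin, at the same height. It starts on the glass with its foot's centre 70 to 100 mm from the ring's centre, towards the plate's left (+y)
- dial_top (a point): centre of the dial's flat smooth top, on its vertical axis, at plate (0, -0.14, 0.0615), 16.5 mm above the plate's top. Disc of 47 mm radius, knurled side. Nothing sticks out: it turns by friction of a fingertip pressed with some 5 N or more on its top (or against its side) and led round the axis. Axes turn with the dial
- dial_pointer (a point): outer end of the light pointer line inlaid in the dial's top, 42 mm from its axis. Marks on the panel beyond the dial's rim: one long dark bar (24 x 6 mm) straight behind it (plate +x), four short ticks 30 and 60 degrees either side
- dial (a joint): dial angle, rad, growing clockwise seen from above. Click stops every 0.524 (30 degrees): 0 off, pointer 60 degrees left of plate +x; 0.524 low; 1.047 the long mark, pointer along plate +x; 1.571; 2.094; ends -0.08, 2.17. Starts at 0 or 0.524. Leaving a stop takes about 0.05 N m; past half way it snaps into the next stop when let go
- flat_tin: low closed tin, 86 mm diameter, 40 mm high, standing on the back of the warming plate between ring and dial; origin: centre of its underside. Bystander: leave it alone
- tall_tin: closed tin, 75 mm diameter, 110 mm high, on the worktop to the left; origin: centre of its underside. Bystander: leave it alone
- salt_shaker: small salt shaker, 44 mm diameter, 90 mm high, on the worktop to the right; origin: centre of its underside. Bystander: leave it alone
- pepper_mill: wooden pepper mill, 58 mm diameter, 170 mm high, on the worktop to the right; origin: centre of its underside. Bystander: leave it alone
- garlic: garlic bulb, 60 mm, on the worktop at the far left; origin: centre of its underside. Bystander: leave it alone
There are look-alikes about, which are no part of the job. What is shaped like the mug but red or yellow is not meant.

How it is judged:
On the way, in this order (a step that is already met when the one before it is completed fails the run):
1. the mug stands at rest with its whole foot inside the ring, the dial not yet at the long mark (horizontal distance between mug_foot and ring below 0.022 m and height (world z) of mug_foot below 0.051 m and linear speed of mug below 0.02 m/s and value of joint dial below 0.75 rad), for 0.2 s.
2. the dial is clicked in at the long mark (value of joint dial between 0.95 and 1.145 rad), for 0.2 s.
At the end, for the whole second after the job is handed in: The mug stands upright at rest on the glass with its foot's centre within 22 mm of the ring's centre (whole foot inside the ring), and the dial rests at the long mark: 1.047 rad, between 0.95 and 1.145 (all of step 2 and horizontal distance between mug_foot and ring below 0.022 m and height (world z) of mug_foot below 0.051 m and angle between mug_foot's own z axis and vertical below 0.08 rad and linear speed of mug below 0.02 m/s and velocity of joint dial between -0.1 and 0.1 rad/s); the robot touches nothing.
It fails at once if the mug is lifted off the glass (more than 15 mm) or tipped (more than 20 degrees) (height (world z) of mug_foot above 0.06 m or height (world z) of mug_foot below 0.035 m or angle between mug_foot's own z axis and vertical above 0.35 rad).
It fails at once if the mug is gripped or pushed hard: the fingers press on it with over 20 N (contact force between the fingers and mug above 20 N).
It fails at once if one of the bystanders (tins, shaker, mill, garlic) is shoved or lifted more than 20 mm (distance of any of flat_tin, tall_tin, salt_shaker, pepper_mill, garlic from where it was at the start of the episode above 0.02 m).
It also fails if it takes over 61 s, if anything falls off the work surface, if the arm or the gripper's body presses on something with over 40 N, if the wrist force passes 120 N, or if a joint passes its speed limit or range.

## Robot

A 6-joint arm with a two-finger parallel gripper is mounted at the origin on a cart in front of the work surface, level with it; the furniture and walls round the work are solid. World frame = base frame: x ahead of the robot, y to its left, z up, the work surface at z = 0. Lengths are in m, angles in rad, forces in N, time in s.
With the tool pointing down it reaches from about 0.275 to 0.975 m from the base axis. Payload 8.4 kg.
Tool frame: the origin (TCP) lies at the very end of the fingers, on their centre line; the grasp point (between the pads) lies tcp_to_grasp behind it (tcp_to_grasp is the distance from the TCP to the grasp point, in m); z points along the fingers, y is the line along which they close (so a half turn about z gives the same grasp; the last joint's range is limited). The gripper opens to 92 mm and grips with 3 to 60 N. Pads are 20 mm wide; open, the fingers measure 128 mm over their backs; the gripper's body (75 mm by 189 mm) begins 69 mm behind the grasp point.
Start: joints at [-0.002, 0.353, 1.633, -0, 1.155, -0.002], TCP at [0.625, -0, 0.215] pointing down, gripper open.
Joint ranges: [-2.63, 2.63], [-0.92, 2.1], [0.06, 2.66], [-1.3, 4.44], [0, 2.69], [-3.02, 3.02]. Speed limits (rad/s): [2.22, 2.22, 2.79, 3.14, 3.14, 3.14].

## Interface

Orientations are given as a unit quaternion [x, y, z, w].
In Python, from workcell import * gives the robot as it stands.
- The arm moves only by the tool carry_out, never from a script. Its argument "commands" is text: rows parted by semicolons, each of 5 numbers parted by spaces: the shift along the tool's x, y, z in cm, then the turn about the tool's z in rad, then the opening, from 0 (shut) to 1 (fully open). In form: tx ty tz twist grip; .... A call has exactly 10 rows; each row is the pose to reach, as a shift and turn from the pose commanded when the call began, along the tool's axes at that moment; what a row does not reach only later rows make up. A row lasts 1/8 s, in which the tool goes at most 62.5 mm and 10.7 degrees, less where a joint would pass 70% of its speed; a pose out of reach is approached as far as the arm can. A call with a gripper value outside its range is refused whole. The fingers move at their own pace and stop on an object; "squeeze" is the grip in N (left out, the last holds). Time passes only in rows, so rows that repeat a pose let the fingers close, or fill a call up. It gives the time, the measured TCP pose, the force, the opening and the grip force at its end, in the units of the state.
- observe(): the state, without advancing time (a new reading comes with each control period).
- read_camera(name): name is "scene" or "side" or "wrist"; returns the picture (400x640x3 uint8, red, green, blue); there is no depth.
- camera_info(name): a dict with "mtx" (3x3 intrinsics, pixels), "rvec" (rotation vector, rad) and "tvec" (3), from world to camera coordinates, as OpenCV has them. Camera axes: x right, y down, z forward; pixel columns grow to the right and rows downward; lengths in m; the calibration is good to about 2 mm. A picture is of the moment at which its call begins: read the wrist's pose just before it. camera_info takes no time and is no camera call; for the wrist camera it gives the pose at the moment of the call.
- hand_in(): hands the job in; it is judged then, once.
Trained networks look in the newest picture that a camera, given by its name, has taken for a name from the list of things; names that differ only in an ending like _2 or _b are one class to them, and where a whole thing is asked for, a point or a joint stands for the part that bears it (a point fixed in the world has none). Each returns a list of dicts, best first, with "score" (0 to 1); they miss things now and then, are a little off and sometimes report something else, mostly with a low value. They report only what shows in the picture. A call takes as long as a camera call. They do not tell look-alikes from the thing itself.
- recognise(camera, target): "bbox" ([left, top, width, height] in pixels, round what is visible of it).
- masks_of(camera, target): "mask" (400x640 bool, what is visible of it) and "bbox" ([left, top, width, height] in pixels, round what is visible of it).
- spot_point(camera, target): "point" ([column, row] in pixels: a listed point, or the origin of a listed thing).
The state is a dict: "time": time; "joints": joint angles; "joint_velocities": joint speeds; "joint_efforts": joint torques, N m; "ee_pos": TCP position; "ee_rot": TCP orientation; "force": force on the tool from outside, world axes, zero at the start; "ft_torque": the same for the moment, N m; "grip_width": finger opening in m; "finger_force": force on a finger pad.
Only numpy, scipy, OpenCV 4.12 (cv2) and the standard library are available. Lean on these libraries where they do the work, as an engineer would, in place of code of your own. Each camera call takes 0.05 s, during which the arm holds its last target. There are 200 camera calls.

## Working session

There is one attempt and no reset: what is moved stays moved. The work goes in short steps, Python scripts to look and compute and a tool call to move; the robot and the scene stay as the last step left them, time stands still between calls to the robot, and variables do not carry over. Pictures are saved under pics/ and viewed, at most 10 in all, crops included, and the job is handed in when it is done.

Besides the shell and the picture viewer there is one more tool, called after "Request:" by a JSON object that holds its "api" and its "payload". carry_out: Moves the arm, as the interface text tells. Its arguments: {"type":"object","properties":{"commands":{"type":"string"},"squeeze":{"type":"number"}},"required":["commands"]}

```bash
mkdir -p pics; cat > h.py <<'E'
from workcell import *
import numpy as np, cv2
def ray(cam,p):
    c=camera_info(cam);R=cv2.Rodrigues(np.array(c["rvec"],float))[0];t=np.array(c["tvec"],float).ravel()
    d=R.T@np.linalg.inv(np.array(c["mtx"]))@np.array([p[0],p[1],1.]);return -R.T@t,d
def atz(cam,p,z):
    o,d=ray(cam,p);return o+d*(z-o[2])/d[2]
def proj(cam,P):
    c=camera_info(cam);return cv2.projectPoints(np.array(P,float).reshape(-1,1,3),np.array(c["rvec"],float),np.array(c["tvec"],float),np.array(c["mtx"],float),None)[0].reshape(-1,2)
E
python3 - <<'E'
from h import *
a=read_camera("scene");b=read_camera("side")
cv2.imwrite("pics/a.png",a[:,:,::-1]);cv2.imwrite("pics/b.png",b[:,:,::-1])
Z=dict(ring=.045,mug_foot=.045,dial_top=.0615,dial_pointer=.0615,flat_tin=.045,plate=0,tall_tin=0,salt_shaker=0,pepper_mill=0)
for c in("scene","side"):
  for n,z in Z.items():
    for r in spot_point(c,n)[:3]: print(c,n,round(r["score"],2),np.round(r["point"]),np.round(atz(c,r["point"],z),3))
s=observe();print(s["time"],s["ee_pos"],s["ee_rot"],s["grip_width"])
E
```

```text
scene ring 0.73 [343. 198.] [0.494 0.027 0.045]
scene mug_foot 0.96 [328. 211.] [0.481 0.125 0.045]
scene mug_foot 0.76 [300. 263.] [0.366 0.396 0.045]
scene mug_foot 0.6 [263. 240.] [0.522 0.379 0.045]
scene dial_top 0.86 [365. 173.] [ 0.529 -0.152  0.062]
scene dial_pointer 0.84 [356. 178.] [ 0.532 -0.099  0.062]
scene flat_tin 0.65 [335. 183.] [ 0.582 -0.044  0.045]
scene plate 0.73 [345. 204.] [ 0.51  -0.008  0.   ]
scene plate 0.38 [354. 177.] [ 0.611 -0.203  0.   ]
scene tall_tin 0.65 [218. 244.] [0.662 0.435 0.   ]
scene salt_shaker 0.47 [364. 164.] [ 0.648 -0.32   0.   ]
scene pepper_mill 0.77 [406. 171.] [ 0.484 -0.371  0.   ]
scene pepper_mill 0.63 [364. 164.] [ 0.647 -0.319  0.   ]
scene pepper_mill 0.44 [346. 205.] [ 0.505 -0.003  0.   ]
side mug_foot 0.96 [323. 201.] [0.501 0.107 0.045]
side mug_foot 0.91 [271. 230.] [0.536 0.371 0.045]
side mug_foot 0.62 [307. 251.] [0.367 0.411 0.045]
side dial_top 0.52 [348. 173.] [ 0.531 -0.133  0.062]
side dial_pointer 0.76 [344. 175.] [ 0.538 -0.11   0.062]
side dial_pointer 0.22 [324. 202.] [0.477 0.138 0.062]
side flat_tin 0.5 [323. 181.] [ 0.595 -0.039  0.045]
side plate 0.7 [338. 200.] [ 0.508 -0.012  0.   ]
side tall_tin 0.56 [230. 237.] [0.666 0.428 0.   ]
side tall_tin 0.5 [326. 180.] [ 0.643 -0.142  0.   ]
side tall_tin 0.33 [330. 195.] [ 0.552 -0.027  0.   ]
side salt_shaker 0.46 [346. 172.] [ 0.613 -0.258  0.   ]
side pepper_mill 0.91 [385. 168.] [ 0.49  -0.404  0.   ]
1.0 [6.24974501e-01 1.08137549e-05 2.14583050e-01] [ 7.07109311e-01  7.07104251e-01 -1.17064492e-05 -2.20130160e-05] 0.09183222403019313
```

```bash
python3 - <<'E'
import cv2
a=cv2.imread("pics/a.png");b=cv2.imread("pics/b.png")
a=cv2.resize(a[120:300,190:440],None,fx=2.3,fy=2.3,interpolation=2);b=cv2.resize(b[120:300,190:440],(a.shape[1],a.shape[0]),interpolation=2)
cv2.imwrite("pics/ca.png",a);cv2.imwrite("pics/cb.png",b)
E
```

```text
(no output)
```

View pics/ca.png

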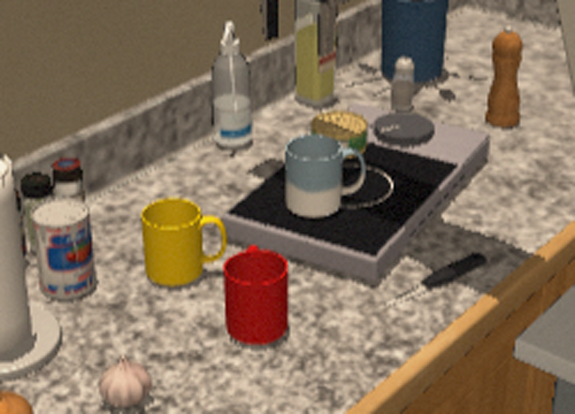

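View pics/cb.png

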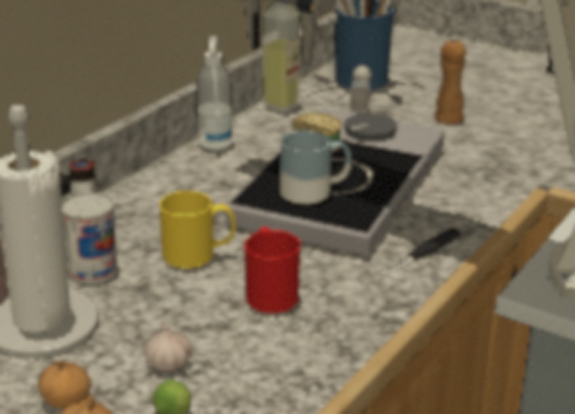

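The crops show the blue and white mug at scene px (326,196), and two look-alikes: yellow at (265,224) and red at (301,248). The blue and white one is the target, with its handle towards the ring. The ring is at about (348,200), the dial at (365,175) and the flat tin behind. Next I'll look through the wrist camera.

Request:
{"api": "carry_out", "payload": {"commands": "0 -3 -3 0 0.45;0 -6 -6 0 0.45;0 -9 -9 0 0.45;0 -12 -12 0 0.45;0 -16 -15 0 0.45;0 -18 -17 0 0.45;0 -18 -17 0 0.45;0 -18 -17 0 0.45;0 -18 -17 0 0.45;0 -18 -17 0 0.45"}}

```text
time: 2.25
ee_pos: [0.4452, 0.0, 0.3836]
ee_rot: [0.707, 0.707, -0.001, -0.001]
force: [0.6, -0.2, 0.6]
grip_width: 0.0414
finger_force: 0.0
```

```bash
python3 - <<'E'
from h import *
w=read_camera("wrist");cv2.imwrite("pics/w1.png",w[:,:,::-1])
Z=dict(ring=.045,mug_foot=.045,dial_top=.0615,dial_pointer=.0615,flat_tin=.045,plate=0)
for n,z in Z.items():
    for r in spot_point("wrist",n)[:2]: print(n,round(r["score"],2),np.round(r["point"]),np.round(atz("wrist",r["point"],z),3))
s=observe();print(s["time"],s["ee_pos"],s["ee_rot"],s["grip_width"],tcp_to_grasp if 'tcp_to_grasp' in globals() else s.keys())
E
```

```text
mug_foot 0.7 [348.  85.] [0.49  0.12  0.045]
mug_foot 0.54 [351. 158.] [0.499 0.003 0.045]
dial_top 0.61 [363. 243.] [ 0.523 -0.147  0.062]
dial_pointer 0.84 [374. 219.] [ 0.54  -0.1    0.062]
flat_tin 0.94 [397. 186.] [ 0.58  -0.045  0.045]
flat_tin 0.22 [374. 221.] [ 0.544 -0.111  0.045]
plate 0.88 [350. 159.] [ 0.502 -0.005  0.   ]
2.6 [4.45052780e-01 1.78377816e-05 3.84540503e-01] [ 7.07099027e-01  7.07114535e-01 -2.01067508e-05 -2.51069169e-05] 0.041557394921919864 0.0187
```

View pics/w1.png

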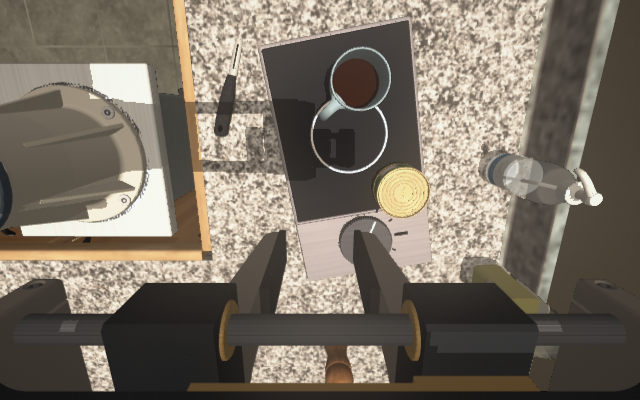

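The wrist picture shows the mug rim at (361,79) with its handle towards front-right (325,110). The ring centre is near (349,134), the flat tin at (403,190), and the dial at (363,241) with its pointer at (374,225). The top corners of the plate are at (262,47), (410,19), (431,260) and (305,278).

```bash
python3 - <<'E'
from h import *
P=[atz("wrist",p,.045)[:2] for p in [(262,47),(410,19),(431,260),(305,278)]]
print(np.round(P,3)); m=np.mean(P,0)
u=(P[0]-P[3])+(P[1]-P[2]);th=np.arctan2(-u[0],u[1]);print("plate yaw",th)
R=np.array([[np.cos(th),-np.sin(th)],[np.sin(th),np.cos(th)]])
w=cv2.imread("pics/w1.png");g=w.min(2);roi=np.zeros_like(g);roi[96:178,306:392]=1
ys,xs=np.nonzero((g>150)&(roi>0))
k=~((ys<108)&(xs<345))
Q=np.array([atz("wrist",p,.045)[:2] for p in zip(xs[k],ys[k])])
from scipy.optimize import least_squares
f=lambda q:np.hypot(*(Q-q).T)-.062
s=least_squares(f,[.49,.03],loss="soft_l1",f_scale=.002);print("ring",s.x,len(Q),np.median(abs(f(s.x))))
print("ring from corners",m+R@[0,.05],"dial",s.x+R@[0,-.19])
print("mug rim centre",atz("wrist",(361,79),.137))
for n,z in (("dial_pointer",.0615),("tin",.085)):pass
d=s.x+R@[0,-.19]
for p in [(374,225)]:
  v=atz("wrist",p,.0615)[:2]-d; print("pointer rel",v,np.hypot(*v),"ang left of +x",np.degrees(np.arctan2(v[1],v[0])-th))
print("tin top",atz("wrist",(403,190),.085))
m=masks_of("wrist","mug_foot")
big=cv2.resize(w[0:300,240:450],None,fx=2,fy=2);cv2.imwrite("pics/w1c.png",big)
E
```

```text
[[ 0.356  0.175]
 [ 0.581  0.213]
 [ 0.655 -0.188]
 [ 0.417 -0.227]]
plate yaw 0.16581379960707723
ring [0.49494147 0.03959178] 458 0.0026512442734000427
ring from corners [0.49410375 0.0425351 ] dial [ 0.52630193 -0.14780225]
mug rim centre [0.49882206 0.11969858 0.137     ]
pointer rel [0.01437527 0.03597415] 0.038740004874785246 ang left of +x 58.717927942951
tin top [ 0.57987606 -0.04239123  0.085     ]
```

View pics/w1c.png

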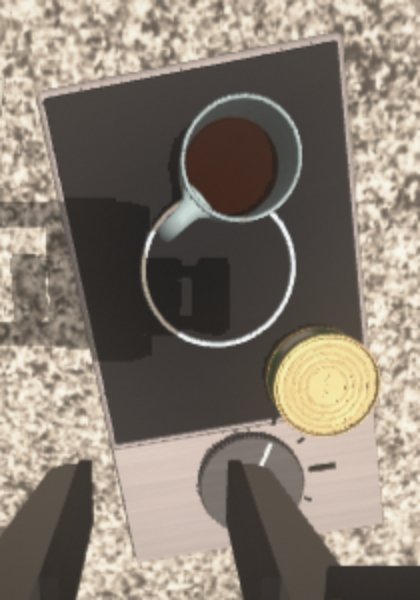

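Request:
{"api": "carry_out", "payload": {"commands": "5 1.4 0 0 0.45;10 2.7 0 0 0.45;15 4 2 0 0.45;20 5.4 6 0 0.45;20 5.4 11 0 0.45;20 5.4 16 0 0.45;20 5.4 21 0 0.45;20 5.4 26 0 0.45;20 5.4 30 0 0.45;20 5.4 31.6 0 0.45"}}

```text
time: 3.9
ee_pos: [0.4978, 0.1995, 0.0666]
ee_rot: [0.707, 0.707, -0.001, -0.001]
force: [0.7, -0.4, 0.9]
grip_width: 0.0409
finger_force: 0.0
```

```bash
python3 - <<'E'
from h import *
w=read_camera("scene");cv2.imwrite("pics/s2.png",cv2.resize(w[100:250,240:440],None,fx=3,fy=3)[:,:,::-1])
s=observe();print(s["time"],s["ee_pos"],s["force"],s["grip_width"])
E
```

```text
3.95 [0.49763554 0.19945703 0.06594027] [-1.12299851 -0.48799536 -0.19764944] 0.040774748365458406
```

View pics/s2.png

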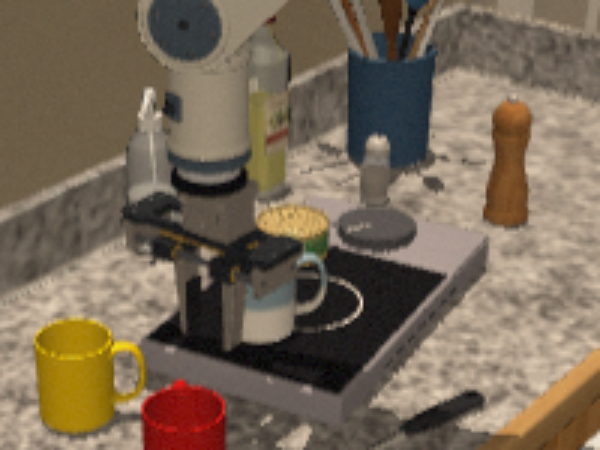

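The fingers stand on the glass behind the mug, at crop px (210,310), clear of it. Now I'll push slowly.

Request:
{"api": "carry_out", "payload": {"commands": "-1 0 0 0 0.45;-2 0 0 0 0.45;-2.6 0 0 0 0.45;-3.1 0 0 0 0.45;-3.7 0 0 0 0.45;-4.3 0 0 0 0.45;-4.9 0 0 0 0.45;-5.5 0 0 0 0.45;-6.1 0 0 0 0.45;-6.7 0 0 0 0.45"}}

```text
time: 5.2
ee_pos: [0.4991, 0.1326, 0.0686]
ee_rot: [0.707, 0.707, 0.0, 0.0]
force: [-0.6, 1.8, 2.2]
grip_width: 0.0413
finger_force: 0.9
```

Request:
{"api": "carry_out", "payload": {"commands": "-0.6 0 0 0 0.45;-1.2 0 0 0 0.45;-1.8 -0.1 0 0 0.45;-2.4 -0.1 0 0 0.45;-3 -0.2 0 0 0.45;-3.5 -0.2 0 0 0.45;-4 -0.2 0 0 0.45;-4.3 -0.3 0 0 0.45;-4.5 -0.3 0 0 0.45;-4.6 -0.3 0 0 0.45"}}

```text
time: 6.45
ee_pos: [0.4959, 0.0869, 0.0686]
ee_rot: [0.707, 0.707, -0.0, -0.0]
force: [-0.0, 1.9, 0.9]
grip_width: 0.0416
finger_force: 0.9
```

```bash
python3 - <<'E'
from h import *
w=read_camera("wrist");cv2.imwrite("pics/w3.png",w[:,:,::-1])
for c in("wrist","scene","side"):
  read_camera(c)
  for r in spot_point(c,"mug_foot")[:1]: print(c,round(r["score"],2),np.round(r["point"]),np.round(atz(c,r["point"],.045),3))
s=observe();print(s["time"],s["ee_pos"],s["force"],s["grip_width"])
E
```

```text
scene 0.92 [343. 201.] [0.484 0.044 0.045]
side 0.82 [330. 193.] [0.517 0.03  0.045]
6.8 [0.49589146 0.08696107 0.06850427] [1.43460084 0.60363621 0.98333864] 0.041355459834994064
```

View pics/w3.png

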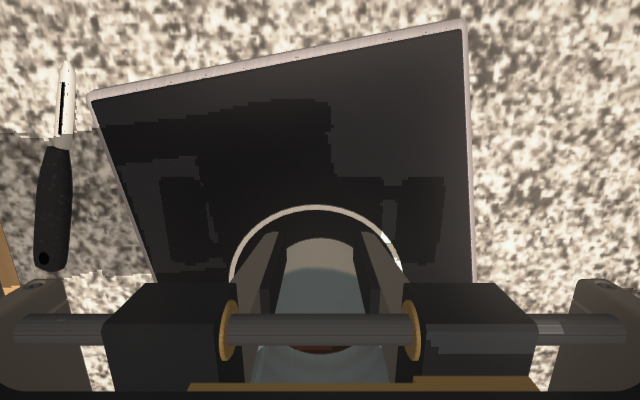

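Request:
{"api": "carry_out", "payload": {"commands": "1 0 0 0 0.45;2.5 0 0 0 0.45;4 0 0 0 0.45;4 0 -5 0 0.45;4 0 -10 0 0.45;4 0 -16 0 0.45;2 -1 -21 0 0.45;-2 -3 -26 0 0.45;-6 -4 -30 0 0.45;-8.6 -5 -31.6 0 0.45"}}

```text
time: 8.05
ee_pos: [0.4463, 0.0005, 0.3876]
ee_rot: [0.707, 0.707, 0.001, 0.002]
force: [0.6, -0.4, -1.0]
grip_width: 0.041
finger_force: 0.0
```

```bash
python3 - <<'E'
from h import *
w=read_camera("wrist");cv2.imwrite("pics/w4.png",cv2.resize(w[0:300,240:450],None,fx=2,fy=2)[:,:,::-1])
for r in spot_point("wrist","mug_foot")[:2]: print(round(r["score"],2),np.round(r["point"]),np.round(atz("wrist",r["point"],.045),3))
m=masks_of("wrist","mug")[0];print(m["bbox"],m["score"])
print(proj("wrist",[[.495,.0405,.045],[.495,.0405,.137],[.5263,-.148,.0615]]))
s=observe();print(s["time"],s["ee_pos"],s["ee_rot"],s["force"],s["grip_width"])
E
```

```text
0.83 [349. 135.] [0.497 0.042 0.045]
[315.2, 107.7, 71.8, 67.9] 0.8
[[348.25040179 136.40537197]
 [354.56566454 141.5986839 ]
 [363.89467991 244.22992919]]
8.2 [0.44621425 0.00108286 0.3853866 ] [7.07630945e-01 7.06581466e-01 8.04217661e-04 6.56033468e-04] [ 0.47116908  0.0090509  -1.30049964] 0.04155798070868921
```

View pics/w4.png

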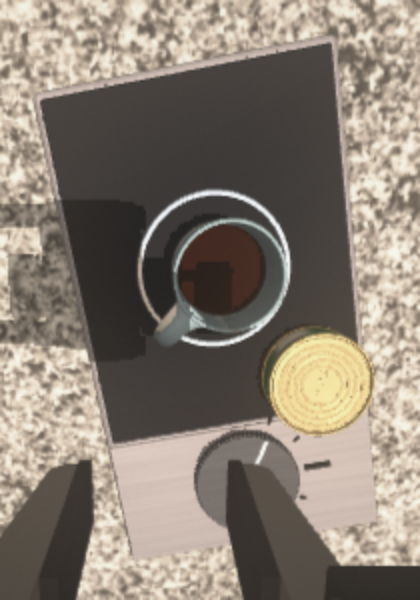

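The mug stands wholly inside the ring: rim centre at crop px (232,275), ring centre at (215,268), which fits the viewing parallax. The dial pointer still points 60° left of the long bar at (317,465), so it is at stop 0. Next I'll move over the front-right part of the dial with the fingers shut.

Request:
{"api": "carry_out", "payload": {"commands": "-5 2 0 0 0;-10 4 1 0 0;-15 6 4 0 0;-17.5 7.5 8 0 0;-17.5 7.5 13 0 0;-17.5 7.5 18 0 0;-17.5 7.5 23 0 0;-17.5 7.5 27 0 0;-17.5 7.5 29.5 0 0;-17.5 7.5 30.5 0 0"}}

```text
time: 9.45
ee_pos: [0.5199, -0.172, 0.0768]
ee_rot: [0.707, 0.707, -0.001, -0.002]
force: [0.9, -0.4, -0.5]
grip_width: 0.0004
finger_force: 0.0
```

```bash
python3 - <<'E'
from h import *
s=observe();print(s["time"],s["ee_pos"],s["force"],s["grip_width"],s["joints"]);print(ray("wrist",(320,200))[0])
w=read_camera("scene");cv2.imwrite("pics/s5.png",cv2.resize(w[90:240,260:460],None,fx=3,fy=3)[:,:,::-1])
E
```

```text
9.45 [ 0.51993617 -0.17200522  0.07684825] [ 0.88151949 -0.36146963 -0.52431486] 0.00035220120848482344 [-3.22410334e-01  4.09777098e-01  1.90818405e+00  3.81917484e-04
  8.27973355e-01 -3.23703155e-01]
[ 0.52028153 -0.09379328  0.24752838]
```

View pics/s5.png

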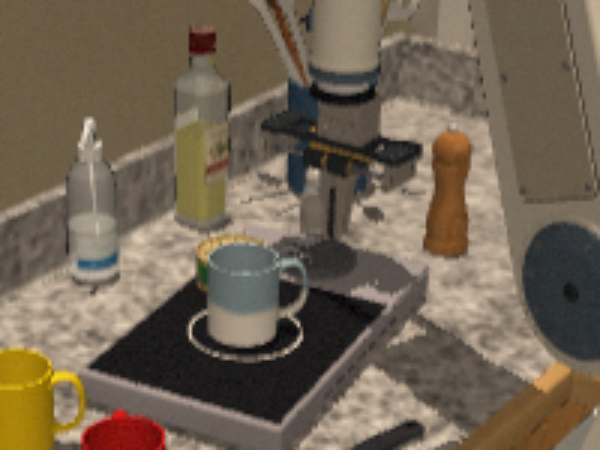

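The fingertips hang just over the dial at crop px (325,235). The mug stands centred in the ring at (245,325). Now I'll lower until they touch.

Request:
{"api": "carry_out", "payload": {"commands": "0 0 0.6 0 0;0 0 1 0 0;0 0 1.2 0 0;0 0 1.4 0 0;0 0 1.5 0 0;0 0 1.6 0 0;0 0 1.7 0 0;0 0 1.7 0 0;0 0 1.7 0 0;0 0 1.7 0 0"}}

```text
time: 10.75
ee_pos: [0.521, -0.174, 0.0626]
ee_rot: [0.707, 0.707, -0.0, -0.0]
force: [-0.2, 0.5, 0.3]
grip_width: 0.0004
finger_force: 0.0
```

Request:
{"api": "carry_out", "payload": {"commands": "0 0 0.1 0 0;0 0 0.1 0 0;0 0 0.15 0 0;0 0 0.2 0 0;0 0 0.2 0 0;0 0 0.25 0 0;0 0 0.25 0 0;0 0 0.25 0 0;0 0 0.25 0 0;0 0 0.25 0 0"}}

```text
time: 12.0
ee_pos: [0.5215, -0.1742, 0.0616]
ee_rot: [0.707, 0.707, 0.0, 0.001]
force: [-4.2, 1.2, 18.8]
grip_width: 0.0003
finger_force: 9.5
```

Request:
{"api": "carry_out", "payload": {"commands": "0.07 -0.3 -0.03 0.11 0;0.18 -0.59 -0.03 0.22 0;0.32 -0.86 -0.03 0.335 0;0.48 -1.12 -0.03 0.45 0;0.68 -1.36 -0.03 0.56 0;0.9 -1.57 -0.03 0.67 0;1.14 -1.76 -0.03 0.78 0;1.4 -1.92 -0.03 0.89 0;1.68 -2.05 -0.03 1.0 0;1.95 -2.15 -0.03 1.11 0"}}

```text
time: 13.25
ee_pos: [0.499, -0.155, 0.0616]
ee_rot: [0.974, 0.227, -0.0, 0.0]
force: [-7.7, -1.9, 21.1]
grip_width: 0.0003
finger_force: 10.2
```

Request:
{"api": "carry_out", "payload": {"commands": "0 0 0 0 0;0 0 0 0 0;0 0 -0.3 0 0;0 0 -1 0 0;0 0 -3 0 0;0 0 -7 0 0;0 0 -12 0 0;0 0 -17 0 0;0 0 -22 0 0;0 0 -22 0 0"}}

```text
time: 14.5
ee_pos: [0.5017, -0.1551, 0.2846]
ee_rot: [0.974, 0.228, 0.003, 0.002]
force: [-0.5, 0.6, -0.3]
grip_width: 0.0005
finger_force: 0.0
```

```bash
python3 - <<'E'
from h import *
s=observe();print(s["time"],s["ee_pos"],s["force"])
w=read_camera("wrist");cv2.imwrite("pics/w6.png",w[:,:,::-1])
for n in("dial_top","dial_pointer"):
  for r in spot_point("wrist",n)[:1]: print(n,r["score"],r["point"],atz("wrist",r["point"],.0615))
print(proj("wrist",[[.526,-.147,.0615],[.5674,-.140,.0615]]))
E
```

```text
14.5 [ 0.50166258 -0.15508272  0.28462878] [-0.48338366  0.61841797 -0.28108616]
dial_top 0.61 [321.3, 153.0] [ 0.52548759 -0.14450543  0.0615    ]
dial_pointer 0.59 [328.3, 118.5] [ 0.56698246 -0.13281173  0.0615    ]
[[323.73420137 153.05071879]
 [333.57389013 120.83677583]]
```

View pics/w6.png

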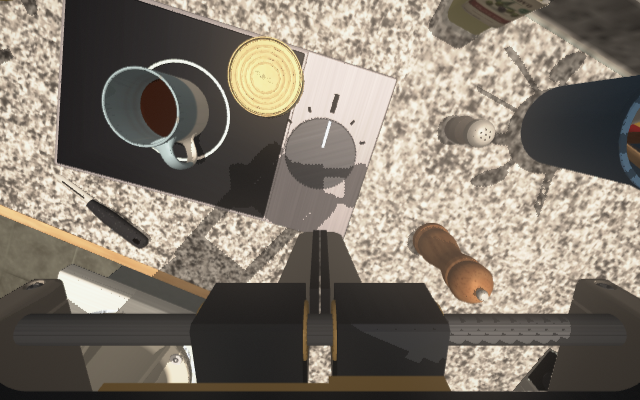

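The pointer line, from px (322,147) to (330,121), lines up with the long bar at (335,102). The mug's foot is inside the ring at (185,110), the tins are untouched, and the arm is clear.

```bash
python3 -c "
from workcell import *
print(hand_in())"
```

```text
the job is handed in; nothing more can be done
None
```

The job is handed in, with no verdict reported: in the last picture the mug's foot is inside the ring, the dial pointer is at the long mark, and the arm is clear.

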